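# Turn the tap-ball dish towards the ramekin

## Task

The chrome ball out of the mixer tap lies loose in the yellow dished plate in the under-sink basket. Take the plate by its upright black grip, lift it level off its cork trivet, then, up there, swing it round about a quarter turn so that its blue pouring lip points squarely at the white ramekin, smoothly enough that the ball never rolls outside the blue ring and without touching the ball or disturbing anything else. Finish still holding the plate in the gripper, level and still, about 10 cm above its trivet and centred over it, with the ball at rest in the middle: do not put it down, let go or pour.

Things in the scene. Friction and masses are not known exactly. Their poses are not given: they have to be found in the camera images.
- plate_mid (a point): Yellow dished plate, 151 mm across, 27 mm high, about 140 g, loose on the cork trivet. Point on its axis, 13 mm above its underside. z up, +x to the blue pouring lip, -x to the black upright grip. Inside: flat middle 20 mm across (6 mm above the underside), then 14 and 23 deg slopes up to the rim. A thin blue ring of 32 mm radius is painted round the middle.
- plate_grip (a point): Grip point of the plate: black upright block, 14 mm thick along the plate's x (pinch these faces, one finger on the rim side), 30 mm wide along y, from 17 to 81 mm above the plate's underside. Point on the block's axis, 58 mm above the underside, 111 mm from the plate's axis on its -x side. A 20 mm wide arm, 17 to 24 mm up, joins block and rim. Axes as plate_mid.
- plate_lip (a point): Outer end of the blue pouring lip (a 30 mm wide channel on the rim), 98 mm from the plate's axis on its +x side, opposite the grip, 26 mm above the plate's underside.
- ball_center (a point): Centre of the loose chrome ball, 28 mm in diameter, about 45 g, lying in the middle of the plate. It rolls only with some resistance and rests within the flat middle when the plate is level.
- trivet_top (a point): Round cork trivet, 104 mm across, 10 mm thick, fixed to the basket's liner; this point is the centre of its top face, on which the plate stands at first.
- ramekin_mid (a point): White ceramic ramekin, open on top, 80 mm across, 42 mm high, loose on the basket's liner about 180 mm to the left or right of the trivet; this point is on its axis, 21 mm up.
- tin_mid (a point): Closed aluminium tin, 71 mm across, 35 mm high, loose on the opposite side of the trivet from the ramekin, about 180 mm off; this point is on its axis, 18 mm up. Leave it alone. (The liner lies 4 mm above the work surface; the basket's wire sides are 70 mm high, at x = 0.31 and 0.87 m, y = -0.37 and 0.37 m. Beyond x = 0.76 m stand a nail brush, a scraper and a 180 mm high spray bottle: leave alone.)
Mind the look-alikes: they are no part of the job. Of the things shaped like the part that bears plate_mid, the yellow one is meant.

How it is judged:
By the outcome, as a careful person would: the job done as asked, in the order asked, and still so for the second after the job is handed in, while the arm keeps its last pose, push and grip.
It also fails if it takes over 45 s, if anything falls off the work surface, if the arm or the gripper's body presses on something with over 40 N, if the wrist force passes 120 N, or if a joint passes its speed limit or range.

## Robot

A 6-joint arm with a two-finger parallel gripper is mounted at the origin on the work surface. World frame = base frame: x ahead of the robot, y to its left, z up, the work surface at z = 0. Lengths are in m, angles in degrees, forces in N, time in s.
With the tool pointing down it reaches from about 0.3 to 0.75 m from the base axis. Payload 8.5 kg.
Tool frame: the origin (TCP) lies midway between the tips of the shut fingers; the grasp point (between the pads) lies 19 mm behind it (env.hold_point_z is the distance from the TCP to the grasp point, in m); z points along the fingers, y is the line along which they close (so a half turn about z gives the same grasp; the last joint's range is limited). The gripper opens to 85 mm and grips with 20 to 120 N. Pads are 22 mm wide; open, the fingers measure 114 mm over their backs; the gripper's body (76 mm by 85 mm) begins 54 mm behind the grasp point. The pads swing forward as they close: fully open they stand 13 mm farther back than shut.
Start: joints at [-87.737, 21.807, 74.336, -0, 83.858, -12.336], TCP at [0.139, -0.532, 0.231] pointing down, gripper open.
Joint ranges: [-178.18, 178.18], [-50.72, 133.34], [12.68, 142.11], [-81.47, 261.47], [9.98, 163.14], [-165.26, 165.26]. Speed limits (degrees/s): [136.94, 136.94, 180, 180, 180, 180].

## Interface

Orientations are given as a 3x3 rotation matrix whose columns are the frame's x, y, z axes.
In Python, from rig import observe, get_image, camera_info, env gives the robot as it stands.
- The arm moves only by the tool drive_tool, never from a script. Its arguments are lists of equal length, an entry for each row: "offset": the shift along the tool's x, y, z in units of 40 mm (1.0 is 40 mm), a list of three; "turn": the turn, a rotation vector about the tool's x, y, z in units of 6 degrees (1.0 is 6 degrees), a list of three; "hand": the opening, from 0 (shut) to 1 (fully open). A call has exactly 10 rows; each row shifts and turns the commanded pose from where the row before left it, along the tool's axes as they then stand; what a row does not reach is not made up. A row lasts 1/8 s, in which the tool goes at most 62.5 mm and 10.7 degrees, less where a joint would pass 70% of its speed; a pose out of reach is approached as far as the arm can. A call is refused whole if a number of a shift passes 1 or a number of a turn 1, either way. A call with a gripper value outside its range is refused whole. The fingers move at their own pace and stop on an object; "newtons" is the grip in N (left out, the last holds). Time passes only in rows, so rows that do not move let the fingers close, or fill a call up. It gives the time, the measured TCP pose, the force, the opening and the grip force at its end, in the units of the state.
- observe(): the state, without advancing time (a new reading comes with each control period).
- get_image(name): name is "scene" or "top" or "wrist"; returns the picture (480x640x3 uint8, blue, green, red); there is no depth.
- camera_info(name): a dict with "fx", "fy", "cx", "cy" (pixels), "k1" (the pictures are not rectified: a ray, as slopes to the right and down, at radius r is drawn at 1 + k1 r^2 times it, then the intrinsics apply), "world_to_cam" (4x4, takes a point from world to camera coordinates). Camera axes: x right, y down, z forward; pixel columns grow to the right and rows downward; lengths in m; the calibration is good to about 2 mm. A picture is of the moment at which its call begins: read the wrist's pose just before it. camera_info takes no time and is no camera call; for the wrist camera it gives the pose at the moment of the call.
- env.close_job(): hands the job in; it is judged then, once.
The state is a dict: "time_s": time; "q": joint angles; "qvel": joint speeds; "joint_efforts": joint torques, N m; "position": TCP position; "tool_rot": TCP orientation; "ft_force": force on the tool from outside, world axes, zero at the start; "wrist_torque": the same for the moment, N m; "grip_width": finger opening in m; "gripper_force": force on a finger pad.
Only numpy, scipy, OpenCV 4.12 (cv2) and the standard library are available. Lean on these libraries where they do the work, as an engineer would, in place of code of your own. Each camera call takes 0.05 s, during which the arm holds its last target. There are 200 camera calls.

## Working session

There is one attempt and no reset: what is moved stays moved. The work goes in short steps, Python scripts to look and compute and a tool call to move; the robot and the scene stay as the last step left them, time stands still between calls to the robot, and variables do not carry over. Pictures are saved under pics/ and viewed, at most 10 in all, crops included, and the job is handed in when it is done.

Besides the shell and the picture viewer there is one more tool, called after "Call:" by a JSON object that holds its "fn" and its "kwargs". drive_tool: Moves the arm, as the interface text tells. Its arguments: {"type":"object","properties":{"offset":{"type":"array"},"turn":{"type":"array"},"hand":{"type":"array"},"newtons":{"type":"number"}},"required":["offset","turn","hand"]}

```bash
mkdir -p pics; ls
python3 - <<'E'
from rig import *
import cv2,numpy as np
s=observe(); print(s['time_s'],s['position'],np.round(s['tool_rot'],3),s['grip_width'],env.hold_point_z)
for n in('top','scene'):
    cv2.imwrite(f'pics/{n}0.png',get_image(n)); c=camera_info(n); print(n,c)
E
```

```text
pics
0.0 [ 0.13864404 -0.53193104  0.23069813] [[ 0.968  0.252 -0.   ]
 [ 0.252 -0.968  0.001]
 [ 0.    -0.001 -1.   ]] 0.08559288716038009 0.0187
top {'fx': 540.907183586487, 'fy': 540.907183586487, 'cx': 326.91569947859114, 'cy': 242.11882189143057, 'k1': -0.12371566610624196, 'world_to_cam': array([[-0.0205271 , -0.99974425,  0.00949108, -0.00799518],
       [-0.98875789,  0.01889338, -0.14832689,  0.57432826],
       [ 0.14810964, -0.0124291 , -0.98889284,  1.56384487],
       [ 0.        ,  0.        ,  0.        ,  1.        ]])}
scene {'fx': 438.2843061174547, 'fy': 438.2843061174547, 'cx': 323.6715213312557, 'cy': 239.29825206982156, 'k1': -0.030667911682347587, 'world_to_cam': array([[-0.7352995 ,  0.67769828,  0.00772628,  0.3968946 ],
       [ 0.44147097,  0.48758146, -0.75323814, -0.18188389],
       [-0.51423538, -0.55044469, -0.65770252,  1.57777374],
       [ 0.        ,  0.        ,  0.        ,  1.        ]])}
```

View pics/top0.png

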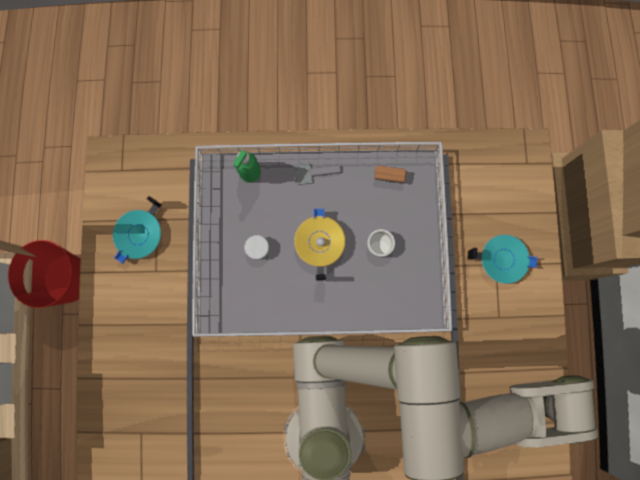

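View pics/scene0.png

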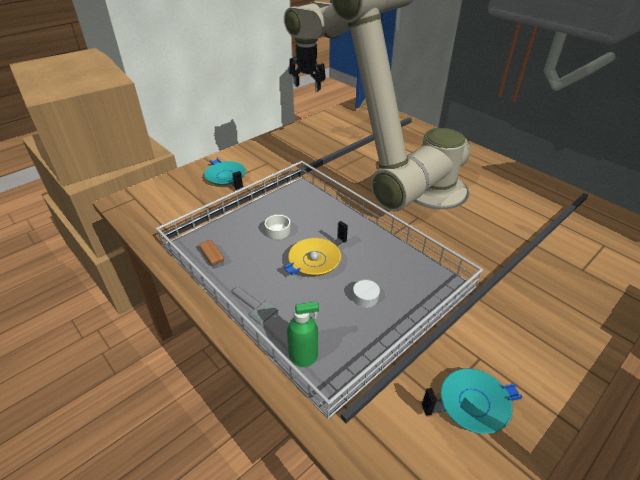

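The top picture shows the yellow plate at about (319,242), its lip at (319,213) facing +x and its grip at (321,277). The open white ramekin is at (381,243) on the −y side and the closed tin at (257,247). The scene picture agrees, and the teal plates are the look-alikes.

```bash
cat > h.py <<'E'
from rig import *
import cv2,numpy as np
def ray(c,uv,z):
    K=np.array([[c['fx'],0,c['cx']],[0,c['fy'],c['cy']],[0,0,1.]])
    x,y=cv2.undistortPoints(np.array([[uv]],float),K,np.array([c['k1'],0,0,0.]))[0,0]
    T=np.array(c['world_to_cam']); R,t=T[:3,:3],T[:3,3]
    o=-R.T@t; d=R.T@np.array([x,y,1.]); return o+d*(z-o[2])/d[2]
def blob(m,box=None):
    if box: 
        k=np.zeros_like(m);k[box[1]:box[3],box[0]:box[2]]=1;m=m*k
    n,l,st,ce=cv2.connectedComponentsWithStats(m.astype(np.uint8)); i=1+np.argmax(st[1:,4]); return ce[i],st[i],l==i
E
cat > m0.py <<'E'
from h import *
im=cv2.imread('pics/top0.png');c=camera_info('top');h=cv2.cvtColor(im,cv2.COLOR_BGR2HSV)
H,S,V=[h[...,i].astype(int) for i in range(3)]
_,st,l=blob((H>18)&(H<35)&(S>120),(280,200,360,290))
cnt=max(cv2.findContours(l.astype(np.uint8),0,1)[0],key=cv2.contourArea)
hull=np.array([ray(c,p,.041)[:2] for p in cv2.convexHull(cnt)[:,0]])
print('plate',cv2.minEnclosingCircle(hull.astype(np.float32)),hull.mean(0))
ce,st,_=blob((H>100)&(H<130)&(S>130),(300,200,340,225));print('lip',ce,st,ray(c,ce,.038))
ce,st,_=blob((V<50),(305,262,340,290));print('grip',ce,st,ray(c,ce,.09))
for n,b,z in(('ramekin',(360,225,402,262),.046),('tin',(238,230,276,264),.039)):
    ce,st,l=blob((V>150)&(S<40),b); k=cv2.convexHull(max(cv2.findContours(l.astype(np.uint8),0,1)[0],key=cv2.contourArea))[:,0]
    print(n,ce,st,cv2.minEnclosingCircle(np.array([ray(c,p,z)[:2] for p in k],np.float32)))
E
python3 m0.py
```

```text
plate ((0.5792387127876282, 0.002393864095211029), 0.07543205469846725) [0.58443177 0.00435473]
lip [318.54237288 211.84745763] [314 209  10   7  59] [0.6672477  0.00383626 0.038     ]
grip [320.75       276.88636364] [317 274   9   6  44] [0.46695036 0.00088309 0.09      ]
ramekin [382.50123457 243.09135802] [367 229  28  27 405] ((0.5707715153694153, -0.17832690477371216), 0.04168946295976639)
tin [255.66887417 246.5187638 ] [244 235  24  24 453] ((0.5653796195983887, 0.19301562011241913), 0.03617028146982193)
```

Call:
{"fn": "drive_tool", "kwargs": {"offset": [[0.5,-0.5,0],[0.9,-0.9,0],[0.9,-0.9,0],[0.9,-0.9,0],[0.9,-0.9,0],[0.9,-0.9,0],[0.9,-0.9,0],[0.9,-0.9,0],[0.9,-0.9,0],[0.5,-0.5,0]], "turn": [[0,0,0],[0,0,0],[0,0,0],[0,0,0],[0,0,0],[0,0,0],[0,0,0],[0,0,0],[0,0,0],[0,0,0]], "hand": [0.6,0.6,0.6,0.6,0.6,0.6,0.6,0.6,0.6,0.6]}}

```text
time_s: 1.35
position: [0.3739, -0.1301, 0.2312]
tool_rot: [[0.967, 0.254, -0.0], [0.254, -0.967, 0.0], [-0.0, -0.0, -1.0]]
ft_force: [0.1, -1.0, -0.3]
grip_width: 0.0509
gripper_force: 0.0
```

Call:
{"fn": "drive_tool", "kwargs": {"offset": [[0,0,0],[0,0,0],[0,0,0],[0,0,0],[0,0,0],[0,0,0],[0,0,0],[0,0,0],[0,0,0],[0,0,0]], "turn": [[0,0,-1],[0,0,-1],[0,0,-1],[0,0,-1],[0,0,-1],[0,0,-1],[0,0,-1],[0,0,-1],[0,0,-1],[0,0,-1]], "hand": [0.6,0.6,0.6,0.6,0.6,0.6,0.6,0.6,0.6,0.6]}}

```text
time_s: 2.6
position: [0.3732, -0.132, 0.2311]
tool_rot: [[0.262, 0.965, -0.001], [0.965, -0.262, 0.0], [0.0, -0.001, -1.0]]
ft_force: [0.1, -0.4, -1.4]
grip_width: 0.0516
gripper_force: 0.0
```

Call:
{"fn": "drive_tool", "kwargs": {"offset": [[0.64,0.24,0.1],[0.64,0.24,0.1],[0.64,0.24,0.1],[0.64,0.24,0.1],[0.64,0.24,0.1],[0.63,0.22,0.1],[0,0,0],[0,0,0],[0,0,0],[0,0,0]], "turn": [[0,0,0],[0,0,0],[0,0,0],[0,0,0],[0,0,0],[0,0,0],[0,0,-0.9],[0,0,-0.9],[0,0,-0.9],[0,0,0]], "hand": [0.6,0.6,0.6,0.6,0.6,0.6,0.6,0.6,0.6,0.6]}}

```text
time_s: 3.85
position: [0.4687, 0.0005, 0.2071]
tool_rot: [[-0.013, 1.0, -0.001], [1.0, 0.013, 0.0], [0.0, -0.001, -1.0]]
ft_force: [-0.5, -0.0, 0.0]
grip_width: 0.0513
gripper_force: 0.0
```

Run:
```python
from h import *
s=observe();print(s['position'],s['tool_rot'].round(4) if hasattr(s['tool_rot'],'round') else s['tool_rot'],s['q'])
c=camera_info('wrist');cv2.imwrite('pics/w1.png',get_image('wrist'));np.save('w1.npy',c,allow_pickle=True);print(c)
```

```text
[0.46867528 0.00052579 0.20711315] [[-1.310e-02  9.999e-01 -5.000e-04]
 [ 9.999e-01  1.310e-02  2.000e-04]
 [ 2.000e-04 -5.000e-04 -1.000e+00]] [-1.44553964e+01  1.49116859e+01  8.90325070e+01  6.40846986e-04
  7.60884469e+01 -1.52085916e+01]
{'fx': 411.3811389265792, 'fy': 411.3811389265792, 'cx': 321.9415299273656, 'cy': 243.96879750076238, 'k1': 0.02974205864411418, 'world_to_cam': array([[ 9.99913852e-01,  1.31258852e-02,  9.02081447e-06,
        -4.68201985e-01],
       [ 1.24413524e-02, -9.47985582e-01,  3.18070037e-01,
        -3.92950317e-02],
       [ 4.18350238e-03, -3.18042524e-01, -9.48067219e-01,
         3.56771561e-01],
       [ 0.00000000e+00,  0.00000000e+00,  0.00000000e+00,
         1.00000000e+00]])}
```

View pics/w1.png

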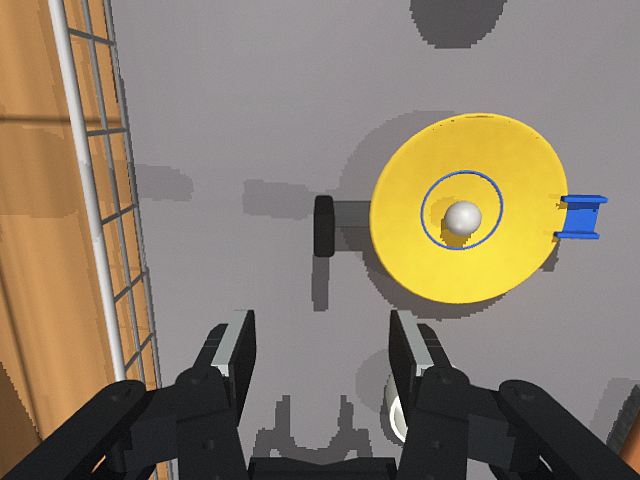

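The wrist view shows the block top at about (324,226), the ring at (462,210), the ball at (463,218) and the lip at (582,217). The fingers straddle the block's x. Next I measure these.

```bash
cat > m1.py <<'E'
from h import *
im=cv2.imread('pics/w1.png');c=np.load('w1.npy',allow_pickle=True).item();h=cv2.cvtColor(im,cv2.COLOR_BGR2HSV)
H,S,V=[h[...,i].astype(int) for i in range(3)]
P=lambda l,z:np.array([ray(c,p,z)[:2] for p in cv2.convexHull(max(cv2.findContours(l.astype(np.uint8),0,1)[0],key=cv2.contourArea))[:,0]],np.float32)
_,st,l=blob((H>18)&(H<35)&(S>120)|(H>100)&(S>130)&(cv2.blur(V,(1,1))>60)if 0 else (H>18)&(H<35)&(S>120),(340,90,600,320));pl=P(l,.041);print('plate',cv2.minEnclosingCircle(pl))
_,st,l=blob((H>100)&(H<130)&(S>130),(410,160,515,260));print('ring',st,cv2.minEnclosingCircle(P(l,.0255)))
ce,st,l=blob((H>100)&(H<130)&(S>130),(545,180,620,250));print('lip',ce,st,ray(c,ce,.037),cv2.minAreaRect(P(l,.038)))
ce,st,l=blob((V<40),(300,180,334,270));print('blk',ce,st,ray(c,ce,.095),cv2.minAreaRect(P(l,.095)))
for u in((316,198),(331,198),(333,197),(316,222)):print(u,ray(c,u,.095))
print('ball',ray(c,(463,218),.034))
E
python3 m1.py
python3 - <<'E'
import cv2
im=cv2.imread('pics/w1.png')[170:280,290:400]
cv2.imwrite('pics/w1c.png',cv2.resize(im,None,fx=5,fy=5,interpolation=0))
E
```

```text
plate ((0.580059289932251, 0.0032111983746290207), 0.07567416876554489)
ring [421 171  82  79 455] ((0.5808262228965759, 0.0029021899681538343), 0.032879170030355453)
lip [580.7547918  216.11764706] [ 554  195   54   44 1513] [0.66951267 0.00259914 0.037     ] ((0.6683046817779541, 0.0022575007751584053), (0.0348350927233696, 0.03442870453000069), 0.6730143427848816)
blk [323.27983105 225.19218585] [314 196  20  61 947] [0.46898282 0.00936973 0.095     ] ((0.46916189789772034, 0.008337950333952904), (0.012550929561257362, 0.04031963646411896), 0.7509390115737915)
(316, 198) [0.46413082 0.02715172 0.095     ]
(331, 198) [0.47360707 0.02727585 0.095     ]
(333, 197) [0.47485651 0.02793344 0.095     ]
(316, 222) [0.46426379 0.01144373 0.095     ]
ball [ 0.58005112 -0.00072105  0.034     ]
```

View pics/w1c.png

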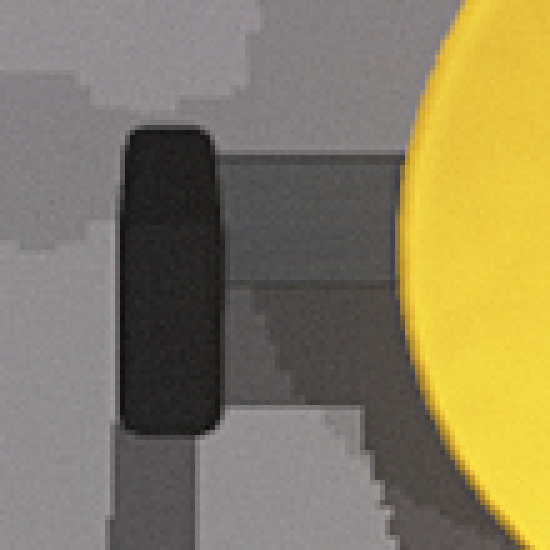

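The block's top face spans rows 215–257, which puts the block at about (0.4695, 0.0025). The plate axis is at (0.580, 0.003), 110.5 mm away, which agrees with the given 111 mm. Next I descend and close slowly.

Call:
{"fn": "drive_tool", "kwargs": {"offset": [[0.05,0.02,0.3],[0,0,0.5],[0,0,0.6],[0,0,0.6],[0,0,0.6],[0,0,0.5],[0,0,0.4],[0,0,0.25],[0,0,0.1],[0,0,0]], "turn": [[0,0,0.07],[0,0,0],[0,0,0],[0,0,0],[0,0,0],[0,0,0],[0,0,0],[0,0,0],[0,0,0],[0,0,0]], "hand": [0.6,0.6,0.6,0.6,0.6,0.6,0.6,0.6,0.6,0.6]}}

```text
time_s: 5.15
position: [0.4696, 0.0025, 0.0533]
tool_rot: [[-0.006, 1.0, 0.0], [1.0, 0.006, 0.0], [0.0, 0.0, -1.0]]
ft_force: [-0.1, -0.2, -0.2]
grip_width: 0.0514
gripper_force: 0.0
```

Run:
```python
from h import *
s=observe();print(s['position'],s['ft_force'],s['grip_width'])
c=camera_info('wrist');cv2.imwrite('pics/w2.png',get_image('wrist'));np.save('w2.npy',c,allow_pickle=True)
```

```text
[0.4696364  0.00250711 0.05333307] [-0.08099251 -0.21548016 -0.17064929] 0.051414822374980004
```

View pics/w2.png

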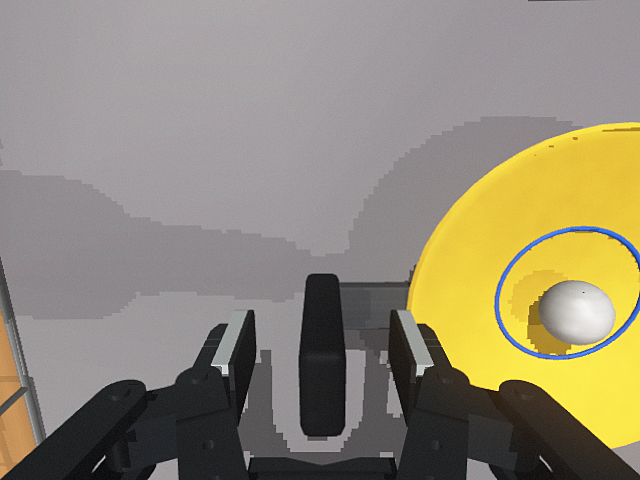

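The block is centred between the pads: its mid column is about 322, and the pad edges are at 255 and 390. The finger on the rim side is clear of the rim. Closing now.

Call:
{"fn": "drive_tool", "kwargs": {"offset": [[0,0,0],[0,0,0],[0,0,0],[0,0,0],[0,0,0],[0,0,0],[0,0,0],[0,0,0],[0,0,0],[0,0,0]], "turn": [[0,0,0],[0,0,0],[0,0,0],[0,0,0],[0,0,0],[0,0,0],[0,0,0],[0,0,0],[0,0,0],[0,0,0]], "hand": [0.5,0.4,0.3,0.25,0.21,0.19,0.17,0.15,0.1,0], "newtons": 20}}

```text
time_s: 6.45
position: [0.4696, 0.0025, 0.0534]
tool_rot: [[-0.007, 1.0, 0.0], [1.0, 0.007, 0.0], [0.0, 0.0, -1.0]]
ft_force: [-0.5, 0.9, 0.3]
grip_width: 0.0136
gripper_force: 21.1
```

Call:
{"fn": "drive_tool", "kwargs": {"offset": [[0,0,0],[0,0,0],[0,0,0],[0,0,0],[0,0,0],[0,0,0],[0,0,0],[0,0,0],[0,0,0],[0,0,0]], "turn": [[0,0,0],[0,0,0],[0,0,0],[0,0,0],[0,0,0],[0,0,0],[0,0,0],[0,0,0],[0,0,0],[0,0,0]], "hand": [0,0,0,0,0,0,0,0,0,0], "newtons": 80}}

```text
time_s: 7.7
position: [0.4696, 0.0025, 0.0534]
tool_rot: [[-0.007, 1.0, 0.0], [1.0, 0.007, 0.0], [0.0, 0.0, -1.0]]
ft_force: [-2.1, 1.2, 4.5]
grip_width: 0.0131
gripper_force: 78.8
```

Run:
```python
from h import *
s=observe();print(s['time_s'],s['position'],s['ft_force'],s['wrist_torque'],s['grip_width'],s['gripper_force'])
c=camera_info('wrist');cv2.imwrite('pics/w3.png',get_image('wrist'));np.save('w3.npy',c,allow_pickle=True)
cv2.imwrite('pics/s3.png',get_image('scene'))
a=cv2.imread('pics/w3.png');b=cv2.imread('pics/s3.png')[180:330,220:420]
cv2.imwrite('pics/v3.png',np.hstack([cv2.resize(a,(400,300)),cv2.resize(b,(400,300))]))
```

```text
7.7 [0.46958115 0.00247376 0.05335135] [-2.13739978  1.20018938  4.5272468 ] [0.17509658 0.07279074 0.0409704 ] 0.013066724150419606 78.78458976745605
```

View pics/v3.png

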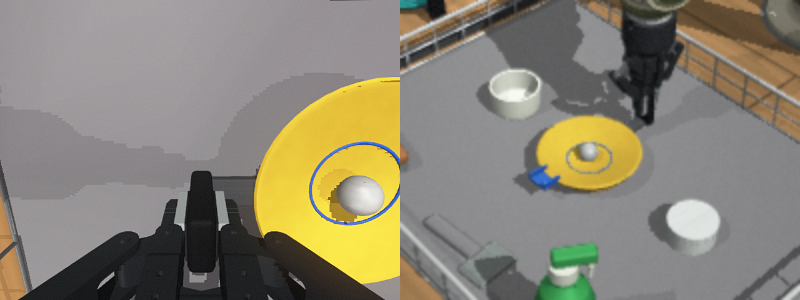

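The plate is gripped, and the ball still sits in the middle of the ring. Now a gentle lift.

Call:
{"fn": "drive_tool", "kwargs": {"offset": [[0,0,-0.03],[0,0,-0.06],[0,0,-0.1],[0,0,-0.14],[0,0,-0.17],[0,0,-0.17],[0,0,-0.14],[0,0,-0.1],[0,0,-0.06],[0,0,-0.03]], "turn": [[0,0,0],[0,0,0],[0,0,0],[0,0,0],[0,0,0],[0,0,0],[0,0,0],[0,0,0],[0,0,0],[0,0,0]], "hand": [0,0,0,0,0,0,0,0,0,0]}}

```text
time_s: 9.05
position: [0.4695, 0.0025, 0.0934]
tool_rot: [[-0.007, 1.0, -0.0], [1.0, 0.007, 0.0], [0.0, -0.0, -1.0]]
ft_force: [-0.6, -0.5, -2.7]
grip_width: 0.013
gripper_force: 77.9
```

```bash
cat > look.py <<'E'
import sys
from h import *
n=sys.argv[1]
s=observe();print(s['time_s'],s['position'],np.round(s['tool_rot'],4).tolist(),s['ft_force'],s['grip_width'],s['gripper_force'])
for k in('wrist','scene','top'):
    c=camera_info(k);cv2.imwrite(f'pics/{k}{n}.png',get_image(k));np.save(f'{k}{n}.npy',c,allow_pickle=True)
a=cv2.imread(f'pics/wrist{n}.png');b=cv2.imread(f'pics/scene{n}.png')[120:320,200:467];t=cv2.imread(f'pics/top{n}.png')[180:300,240:400]
cv2.imwrite(f'pics/v{n}.png',np.vstack([np.hstack([cv2.resize(a,(400,300)),cv2.resize(b,(400,300))]),np.hstack([cv2.resize(t,(400,300)),np.zeros((300,400,3),np.uint8)])]))
E
python3 look.py 4
cat > ring.py <<'E'
import sys
from h import *
# centre of blue ring and ball relative to the tool: compare ring pixel shape in the wrist picture
for n in sys.argv[1:]:
    im=cv2.imread(f'pics/{n}.png');h=cv2.cvtColor(im,cv2.COLOR_BGR2HSV);H,S,V=[h[...,i].astype(int) for i in range(3)]
    m=((H>100)&(H<130)&(S>130)); _,st,l=blob(m,(450,150,640,420))
    p=np.argwhere(l)[:,::-1].astype(np.float32); print(n,st,cv2.fitEllipse(cv2.convexHull(p)))
    ce,st,l=blob((S<60)&(V>90),(530,200,640,400)); print('ball',ce,st)
E
python3 ring.py w2 w3 wrist4
```

```text
9.05 [0.46954497 0.00249511 0.09339393] [[-0.0066, 1.0, -0.0], [1.0, 0.0066, 0.0], [0.0, -0.0, -1.0]] [-0.58850864 -0.45590574 -2.70556946] 0.012960366699775653 77.86037921905518
w2 [ 495  226  145  133 1614] ((570.3412475585938, 292.5181884765625), (125.91133117675781, 157.33143615722656), 63.42558288574219)
ball [576.94293978 312.45542992] [ 539  281   76   64 3803]
w3 [ 495  227  145  133 1605] ((570.4750366210938, 293.10784912109375), (125.9892578125, 157.42332458496094), 63.6943244934082)
ball [576.86011591 312.70995785] [ 539  281   76   64 3796]
wrist4 [ 494  227  146  133 1616] ((569.6295776367188, 293.05523681640625), (125.68238067626953, 156.8918914794922), 63.425907135009766)
ball [576.12202223 312.55929063] [ 538  281   76   64 3778]
```

View pics/v4.png

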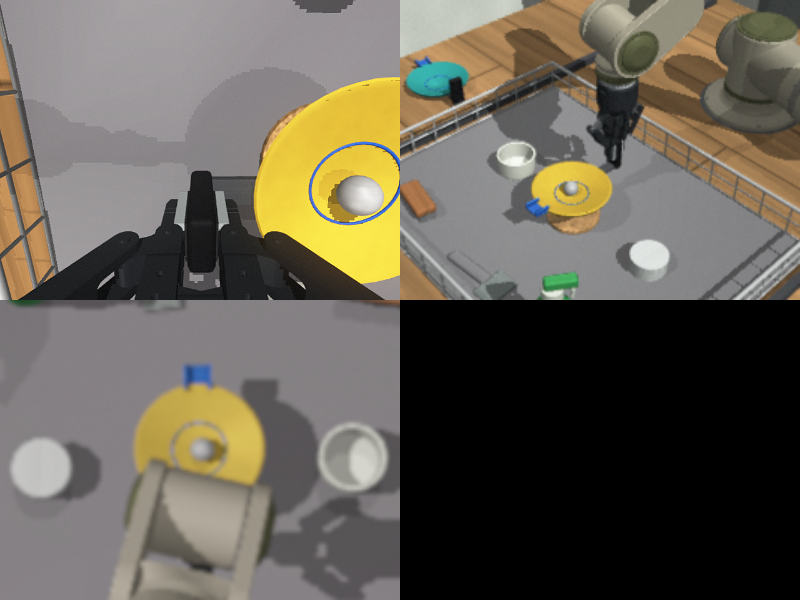

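The plate came up level: the ring and ball shifted less than 1 px relative to the gripper. Lifting the remaining 60 mm.

Call:
{"fn": "drive_tool", "kwargs": {"offset": [[0,0,-0.04],[0,0,-0.1],[0,0,-0.16],[0,0,-0.22],[0,0,-0.24],[0,0,-0.24],[0,0,-0.22],[0,0,-0.15],[0,0,-0.09],[0,0,-0.04]], "turn": [[0,0,0],[0,0,0],[0,0,0],[0,0,0],[0,0,0],[0,0,0],[0,0,0],[0,0,0],[0,0,0],[0,0,0]], "hand": [0,0,0,0,0,0,0,0,0,0]}}

```text
time_s: 10.45
position: [0.4695, 0.0025, 0.1534]
tool_rot: [[-0.007, 1.0, -0.0], [1.0, 0.007, 0.0], [0.0, -0.0, -1.0]]
ft_force: [0.9, 0.1, -2.4]
grip_width: 0.013
gripper_force: 77.9
```

```bash
python3 look.py 5; python3 ring.py wrist5
python3 - <<'E'
from h import *
# trivet: cork-brown pixels in scene pic, rays at z=.014
for k in('scene5','scene4','wrist5','top5'):
    im=cv2.imread(f'pics/{k}.png');c=np.load(f'{k}.npy',allow_pickle=True).item();h=cv2.cvtColor(im,cv2.COLOR_BGR2HSV);H,S,V=[h[...,i].astype(int) for i in range(3)]
    box={'s':(280,200,380,310),'w':(340,60,640,420),'t':(290,200,360,290)}[k[0]]
    try:
        _,st,l=blob((H>5)&(H<19)&(S>70)&(V>60),box)
        P=np.array([ray(c,p,.014)[:2] for p in np.argwhere(l)[:,::-1]])
        hu=cv2.convexHull(P.astype(np.float32))[:,0]
        from scipy.optimize import least_squares
        print(k,st,P.min(0),P.max(0))
    except Exception as e: print(k,e)
E
```

```text
10.45 [0.46954935 0.00247711 0.15340774] [[-0.0066, 1.0, -0.0001], [1.0, 0.0066, 0.0], [0.0, -0.0001, -1.0]] [ 0.89772699  0.12985757 -2.38082966] 0.013036979687333812 77.86840796470642
wrist5 [ 494  227  146  133 1627] ((569.5990600585938, 293.028564453125), (125.6891860961914, 156.9083251953125), 63.358028411865234)
ball [576.16671084 312.59342698] [ 538  281   76   64 3773]
scene5 [298 250  36  26 752] [ 0.52488435 -0.04775344] [0.63050404 0.05922992]
scene4 [298 260  36  16 348] [ 0.53668414 -0.0277797 ] [0.63050404 0.05922992]
wrist5 [ 399  151  112  119 4387] [ 0.52388821 -0.02973433] [0.59554151 0.05584789]
top5 [315 210   1   1   1] [0.67819242 0.01459204] [0.67819242 0.01459204]
```

View pics/v5.png

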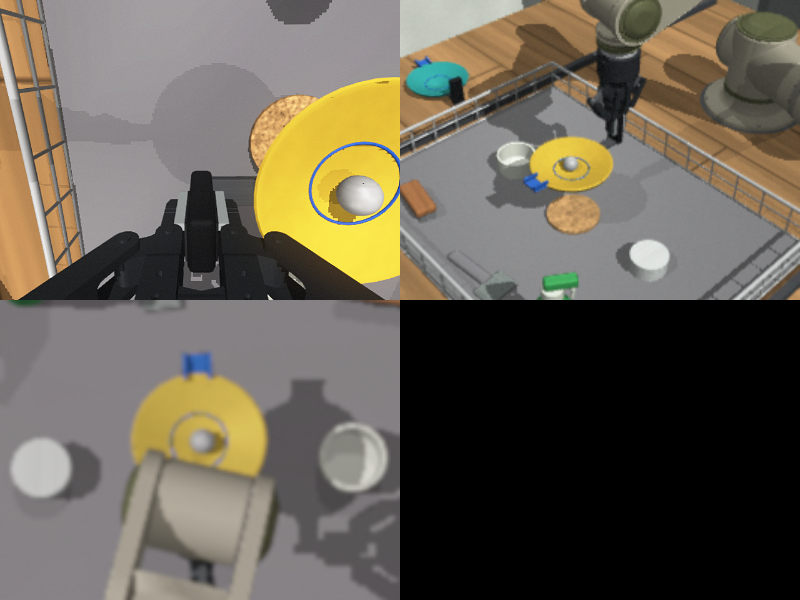

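The plate is about 10 cm up, level, with the ball in the middle. The trivet centre measures about (0.577, 0.004). Next I swing 92.4° clockwise about the plate axis, with a radius of 111 mm and ramped rows.

Call:
{"fn": "drive_tool", "kwargs": {"offset": [[0.0145,0,0],[0.029,0.0001,0],[0.0436,0.0003,0],[0.058,0.0006,0],[0.0726,0.001,0],[0.087,0.0014,0],[0.1017,0.0019,0],[0.116,0.0024,0],[0.1308,0.0031,0],[0.1308,0.0031,0]], "turn": [[0,0,0.05],[0,0,0.1],[0,0,0.15],[0,0,0.2],[0,0,0.25],[0,0,0.3],[0,0,0.35],[0,0,0.4],[0,0,0.45],[0,0,0.45]], "hand": [0,0,0,0,0,0,0,0,0,0]}}

```text
time_s: 11.85
position: [0.4738, 0.0338, 0.1533]
tool_rot: [[0.275, 0.961, 0.0], [0.961, -0.275, 0.0], [0.0, 0.0, -1.0]]
ft_force: [1.1, 0.6, -2.0]
grip_width: 0.0128
gripper_force: 78.0
```

Call:
{"fn": "drive_tool", "kwargs": {"offset": [[0.1452,0.0038,0],[0.1452,0.0038,0],[0.1452,0.0038,0],[0.1452,0.0038,0],[0.1452,0.0038,0],[0.1452,0.0038,0],[0.1452,0.0038,0],[0.1452,0.0038,0],[0.1452,0.0038,0],[0.1452,0.0038,0]], "turn": [[0,0,0.5],[0,0,0.5],[0,0,0.5],[0,0,0.5],[0,0,0.5],[0,0,0.5],[0,0,0.5],[0,0,0.5],[0,0,0.5],[0,0,0.5]], "hand": [0,0,0,0,0,0,0,0,0,0]}}

```text
time_s: 13.1
position: [0.5033, 0.0832, 0.1533]
tool_rot: [[0.719, 0.695, -0.0], [0.695, -0.719, 0.0], [0.0, -0.0, -1.0]]
ft_force: [0.1, 0.3, -1.7]
grip_width: 0.013
gripper_force: 77.9
```

Call:
{"fn": "drive_tool", "kwargs": {"offset": [[0.1452,0.0038,0],[0.1452,0.0038,0],[0.1452,0.0038,0],[0.1452,0.0038,0],[0.1452,0.0038,0],[0.1452,0.0038,0],[0.1452,0.0038,0],[0.1452,0.0038,0],[0.1452,0.0038,0],[0.1452,0.0038,0]], "turn": [[0,0,0.5],[0,0,0.5],[0,0,0.5],[0,0,0.5],[0,0,0.5],[0,0,0.5],[0,0,0.5],[0,0,0.5],[0,0,0.5],[0,0,0.5]], "hand": [0,0,0,0,0,0,0,0,0,0]}}

```text
time_s: 14.35
position: [0.5536, 0.1111, 0.1532]
tool_rot: [[0.97, 0.242, 0.0], [0.242, -0.97, 0.0], [0.0, -0.0, -1.0]]
ft_force: [0.2, 0.2, -1.7]
grip_width: 0.0132
gripper_force: 78.0
```

Call:
{"fn": "drive_tool", "kwargs": {"offset": [[0.1308,0.0031,0],[0.1308,0.0031,0],[0.116,0.0024,0],[0.1017,0.0019,0],[0.087,0.0014,0],[0.0726,0.001,0],[0.058,0.0006,0],[0.0436,0.0003,0],[0.029,0.0001,0],[0.0145,0,0]], "turn": [[0,0,0.45],[0,0,0.45],[0,0,0.4],[0,0,0.35],[0,0,0.3],[0,0,0.25],[0,0,0.2],[0,0,0.15],[0,0,0.1],[0,0,0.05]], "hand": [0,0,0,0,0,0,0,0,0,0]}}

```text
time_s: 15.6
position: [0.5845, 0.1141, 0.1533]
tool_rot: [[0.999, -0.036, -0.0], [-0.036, -0.999, 0.0], [-0.0, -0.0, -1.0]]
ft_force: [-0.3, -0.6, -1.7]
grip_width: 0.0133
gripper_force: 78.0
```

```bash
python3 look.py 6; python3 ring.py wrist6
```

```text
15.6 [0.5844835  0.11410134 0.15333263] [[0.9994, -0.0357, -0.0], [-0.0357, -0.9994, 0.0], [-0.0, -0.0, -1.0]] [-0.31692077 -0.60435255 -1.7113143 ] 0.013309337645564795 77.9778242111206
wrist6 [ 495  227  145  133 1611] ((569.5936279296875, 293.16510009765625), (125.64637756347656, 156.72669982910156), 63.61572265625)
ball [581.28470437 313.82969152] [ 549  282   65   63 3112]
```

View pics/v6.png

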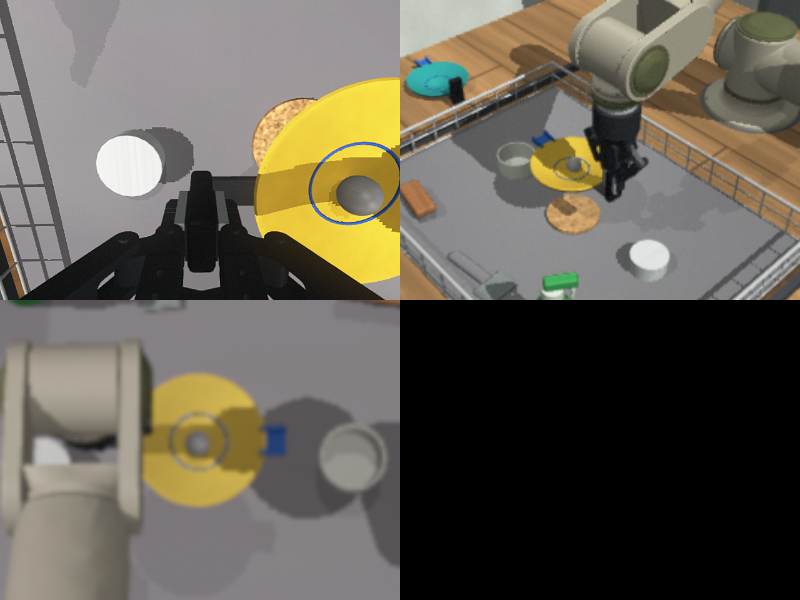

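The plate swung round with the lip towards the ramekin. It is still level, with the ball in the middle of the ring. I check direction and centring.

```bash
cat > m6.py <<'E'
from h import *
import sys
n=sys.argv[1]
im=cv2.imread(f'pics/top{n}.png');c=camera_info('top');h=cv2.cvtColor(im,cv2.COLOR_BGR2HSV)
H,S,V=[h[...,i].astype(int) for i in range(3)]
def pts(l,z): return np.array([ray(c,p,z)[:2] for p in cv2.convexHull(max(cv2.findContours(l.astype(np.uint8),0,1)[0],key=cv2.contourArea))[:,0]],np.float32)
_,_,l=blob((H>15)&(H<35)&(S>120),(280,180,360,290)); pc=cv2.minEnclosingCircle(pts(l,.141));print('plate',pc)
ce,st,l=blob((H>100)&(H<130)&(S>100),(335,215,365,260));lp=ray(c,ce,.137);print('lip',ce,st,lp)
_,st,l=blob((S<45)&(V>70)&(np.abs(H-0)>=0)&(cv2.cvtColor(im,cv2.COLOR_BGR2GRAY)>70),(366,226,398,262))
# ramekin from start picture and from wrist1-free scene: contour circle fit on rim
im0=cv2.imread('pics/top0.png');h0=cv2.cvtColor(im0,cv2.COLOR_BGR2HSV);l0=blob((h0[...,2]>150)&(h0[...,1]<40),(360,225,402,262))[2]
rk=cv2.minEnclosingCircle(pts(l0,.046));print('ramekin top',rk)
s=cv2.imread('pics/scene0.png');cs=camera_info('scene');hs=cv2.cvtColor(s,cv2.COLOR_BGR2HSV);c2=c;c=cs
ls=blob((hs[...,2]>150)&(hs[...,1]<50),(258,208,296,242))
P=np.array([ray(cs,p,.046)[:2] for p in np.argwhere(ls[2])[:,::-1]]);print('ram scene',ls[1],P.min(0),P.max(0))
a=lambda v:np.degrees(np.arctan2(v[1],v[0]))
C=np.array(pc[0]);print('lipdir',a(lp[:2]-C),'ramdir',a(np.array(rk[0])-C))
o=observe();R=np.array(o['tool_rot']);p=np.array(o['position']);C2=p[:2]+.111*R[:2,1];print('centre by tool',C2,a(R[:2,1]),'ramdir',a(np.array(rk[0])-C2))
E
python3 m6.py 6
```

```text
plate ((0.5791639685630798, 0.0031288836617022753), 0.07485228776931763)
lip [349.8902439  235.90243902] [346 230   8  12  82] [ 0.57633295 -0.08289992  0.137     ]
ramekin top ((0.5707715153694153, -0.17832690477371216), 0.04168946295976639)
ram scene [264 214  27  26 480] [ 0.52760868 -0.22387428] [ 0.62490517 -0.10928847]
lipdir -91.88479494157426 ramdir -92.64808151696128
centre by tool [0.58052187 0.00319128] -92.01800379890979 ramdir -93.07472062539577
```

The lip direction is −92.0° and the ramekin direction about −92.7°. The plate centre is about 2 mm in +x of the trivet centre, so I make a small final nudge and then settle.

Call:
{"fn": "drive_tool", "kwargs": {"offset": [[-0.002,0,0],[-0.004,0,0],[-0.006,0,0],[-0.006,0,0],[-0.006,0,0],[-0.004,0,0],[-0.002,0,0],[0,0,0],[0,0,0],[0,0,0]], "turn": [[0,0,0.01],[0,0,0.01],[0,0,0.01],[0,0,0.01],[0,0,0.01],[0,0,0.01],[0,0,0.01],[0,0,0],[0,0,0],[0,0,0]], "hand": [0,0,0,0,0,0,0,0,0,0]}}

```text
time_s: 17.0
position: [0.5832, 0.1142, 0.1533]
tool_rot: [[0.999, -0.043, -0.0], [-0.043, -0.999, 0.0], [-0.0, -0.0, -1.0]]
ft_force: [-0.4, 0.2, -2.2]
grip_width: 0.0132
gripper_force: 78.0
```

Call:
{"fn": "drive_tool", "kwargs": {"offset": [[0,0,0],[0,0,0],[0,0,0],[0,0,0],[0,0,0],[0,0,0],[0,0,0],[0,0,0],[0,0,0],[0,0,0]], "turn": [[0,0,0],[0,0,0],[0,0,0],[0,0,0],[0,0,0],[0,0,0],[0,0,0],[0,0,0],[0,0,0],[0,0,0]], "hand": [0,0,0,0,0,0,0,0,0,0]}}

```text
time_s: 18.25
position: [0.5833, 0.1142, 0.1533]
tool_rot: [[0.999, -0.043, 0.0], [-0.043, -0.999, 0.0], [0.0, -0.0, -1.0]]
ft_force: [0.0, -0.2, -2.1]
grip_width: 0.0135
gripper_force: 78.0
```

```bash
python3 look.py 7; python3 ring.py wrist6 wrist7; python3 m6.py 7
```

```text
18.25 [0.58327043 0.11416676 0.1533171 ] [[0.9991, -0.0426, 0.0], [-0.0426, -0.9991, 0.0], [0.0, -0.0, -1.0]] [ 0.01441373 -0.24037638 -2.05793803] 0.013527763250847804 77.97906160354614
wrist6 [ 495  227  145  133 1611] ((569.5936279296875, 293.16510009765625), (125.64637756347656, 156.72669982910156), 63.61572265625)
ball [581.28470437 313.82969152] [ 549  282   65   63 3112]
wrist7 [ 494  227  146  133 1609] ((569.6087036132812, 293.1615905761719), (125.638671875, 156.79293823242188), 63.50449752807617)
ball [581.41187926 313.98928919] [ 549  283   65   62 3081]
plate ((0.5782707333564758, 0.0027418211102485657), 0.07575882226228714)
lip [349.81818182 236.5       ] [346 231   8  12  88] [ 0.57464211 -0.08265228  0.137     ]
ramekin top ((0.5707715153694153, -0.17832690477371216), 0.04168946295976639)
ram scene [264 214  27  26 480] [ 0.52760868 -0.22387428] [ 0.62490517 -0.10928847]
lipdir -92.43318727225136 ramdir -92.3716305227514
centre by tool [0.57852095 0.00326928] -92.44359417713098 ramdir -92.44355751760054
```

View pics/v7.png

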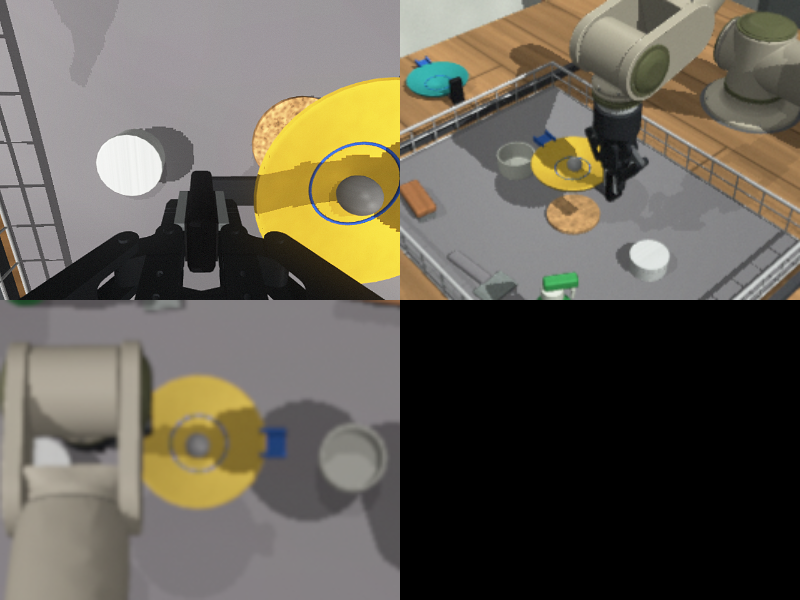

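The lip now points at the ramekin to within measurement error (−92.4° for both). The plate is level and centred about 10 cm above the trivet, with the ball at rest in the middle and nothing else disturbed. Handing in.

```bash
python3 -c "
from rig import env
print(env.close_job())"
```

```text
the job is handed in; nothing more can be done
None
```

The job is handed in (no verdict came back): the gripper still holds the yellow plate, level, still and about 10 cm above its trivet, centred to within about 2 mm, its lip pointing at the ramekin and the ball at rest in the middle, with nothing else seen to move.

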